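# Pin a spool into the ribbon rack with its spindle

## Robot

A 7-joint arm with a two-finger parallel gripper is mounted at the origin on the work surface. World frame = base frame: x ahead of the robot, y to its left, z up, the work surface at z = 0. Lengths are in m, angles in rad, forces in N, time in s.
With the tool pointing down it reaches from about 0.425 to 0.875 m from the base axis. Payload 4.7 kg.
Tool frame: the origin (TCP) lies at the very end of the fingers, on their centre line; the grasp point (between the pads) lies 19 mm behind it; z points along the fingers, y is the line along which they close (so a half turn about z gives the same grasp; the last joint's range is limited). The gripper opens to 87 mm and grips with 3 to 60 N. Pads are 19 mm wide; open, the fingers measure 117 mm over their backs; the gripper's body (75 mm by 190 mm) begins 51 mm behind the grasp point.
Start: joints at [-1.194, 0.321, -0.07, 1.45, 0.023, 1.371, -0.057], TCP at [0.231, 0.608, 0.223] pointing down, gripper open.
Joint ranges: [-2.86, 2.86], [-0.3, 2.09], [-1.38, 1.24], [0.06, 2.45], [-1.56, 4.7], [0.09, 2.05], [-2.69, 2.69]. Speed limits (rad/s): [2.57, 2.57, 3.14, 3.14, 3.14, 3.14, 3.14].

## Interface

Orientations are given as a rotation vector (axis times angle).
In Python, from bench import get_state, get_image, get_calibration, close_job gives the robot as it stands.
- The arm moves only by the shell command python3 -m crank 'ROWS' [FORCE]. ROWS is JSON, a list of rows, each a list of 5 numbers: the opening, from 0 (shut) to 1 (fully open), then the shift along the world's x, y, z in units of 0.2 m (1.0 is 0.2 m), then the turn about the world's z in units of 2 pi rad (1.0 is 2 pi rad). A call has 1 to 5 rows; each row is the pose to reach, as a shift and turn from the pose commanded when the call began, turning the shorter way round; what a row does not reach only later rows make up. A row lasts 1/8 s, in which the tool goes at most 62.5 mm and 10.7 degrees, less where a joint would pass 70% of its speed; a pose out of reach is approached as far as the arm can. A call with a number of a shift or a turn outside -1 to 1 is refused whole. A call with a gripper value outside its range is refused whole. The fingers move at their own pace and stop on an object; FORCE is the grip in N (left out, the last holds). Time passes only in rows, so rows that repeat a pose let the fingers close. It gives the time, the measured TCP pose, the force, the opening and the grip force at its end, in the units of the state.
- get_state(): the state, without advancing time (a new reading comes with each control period).
- get_image(name): name is "scene" or "side" or "wrist"; returns the picture (400x640x3 uint8, red, green, blue); there is no depth.
- get_calibration(name): a dict with "fovy" (degrees; the focal length in pixels is half the picture's height over the tangent of half this angle, whatever the lens; pixels are square), "cx", "cy" (the principal point, pixels), "k1" (the pictures are not rectified: a ray, as slopes to the right and down, at radius r is drawn at 1 + k1 r^2 times it, then the intrinsics apply), "R" (3x3) and "t" (3): a world point X has camera coordinates R X + t. Camera axes: x right, y down, z forward; pixel columns grow to the right and rows downward; lengths in m; the calibration is good to about 2 mm. A picture is of the moment at which its call begins: read the wrist's pose just before it. get_calibration takes no time and is no camera call; for the wrist camera it gives the pose at the moment of the call.
- close_job(): hands the job in; it is judged then, once.
The state is a dict: "time": time; "joint_positions": joint angles; "qd": joint speeds; "joint_torque": joint torques, N m; "position": TCP position; "tool_rot": TCP orientation; "ft_force": force on the tool from outside, world axes, zero at the start; "torque": the same for the moment, N m; "grip_width": opening from 0.0 (shut) to 1.0 (fully open); "grip_force": force on a finger pad.
Only numpy, scipy, OpenCV 4.12 (cv2) and the standard library are available. Lean on these libraries where they do the work, as an engineer would, in place of code of your own. Each camera call takes 0.05 s, during which the arm holds its last target. There are 200 camera calls.

## Task

Load the ribbon rack: lay the square-ended wooden spool on the block between the rack's two upright posts, lying flat with its bore in line with the holes in the posts, and let go of it. Then take the wooden spindle by its flat tab and thread its round end through one post, the spool and the other post, from whichever side suits, until the tip sticks out about 15 mm beyond the far post. Finish still holding the spindle there in the gripper, at rest and without forcing it against the rack, and leave the tin, jar, egg and thimble where they are.

Things in the scene. Friction and masses are not known exactly. Their poses are not given: they have to be found in the camera images.
- rack_mid (a point): Point on the common axis of the two post holes of the dark-wood rack (fixed), half-way between the posts, 70 mm above the work surface. x: along the holes, level; z up. Posts: 12 mm thick, from 44 to 56 mm either side of this point along x, 46 mm wide, tops 22 mm above it. Holes: round, 16 mm, flared 2 mm at both faces, ringed in thin brass. Symmetric end for end.
- rack_block (a point): Centre of the flat top of the rack's block, midway between the posts, 20 mm straight below rack_mid; axes as rack_mid. The block is 60 mm long (x), 26 mm wide (y), its top 50 mm above the work surface. The spool belongs on it, its centre then at rack_mid. Under all lies the rack's base board, 150 x 76 x 12 mm.
- spool_center (a point): Centre of the loose light-wood spool, lying on its side, 20 mm above the work surface. x: its axis and bore; z up as it lies. 64 mm long; two square end plates 40 x 40 mm, 8 mm thick; between them a square core 48 mm long, 32 x 32 mm. A 22 mm bore runs through along x. About 45 g.
- spindle_grip (a point): Centre of the flat tab of the loose wooden spindle. Tab: 60 mm long (x), 24 wide (y), 12 thick (z), lying flat, this point 6 mm above the work surface. A round dowel, 12 mm in diameter, 145 mm long, runs on from its +x end on the same centre line. The tab is too wide for the holes. About 40 g; balance point about 45 mm ahead of this point.
- spindle_tip (a point): Tip of the spindle's dowel, on its centre line, 175 mm along +x from the tab's centre; the last 4 mm taper to 7 mm in diameter. x is the dowel's axis.
- tin: Bystander: yellow plastic sewing tin with a pressed-on lid, 106 x 136 x 62 mm; origin under its centre.
- jar: Bystander: clear button jar with a steel screw-top, 70 mm in diameter, 84 mm tall; origin under its centre.
- thimble: Bystander: steel thimble, 20 mm wide, 24 mm tall; origin under its centre.
- egg: Bystander: wooden darning egg standing on its flat end, 49 mm wide, 64 mm tall; origin under its centre.
Things that resemble listed ones, but are neither listed nor needed, are in the scene too. What is shaped like the part that bears spool_center but black or pink is not meant.

How it is judged:
By the outcome, as a careful person would: the job done as asked, in the order asked, and still so for the second after the job is handed in, while the arm keeps its last pose, push and grip.
It also fails if it takes over 58 s, if anything falls off the work surface, if the arm or the gripper's body presses on something with over 40 N, if the wrist force passes 120 N, or if a joint passes its speed limit or range.

## Working session

There is one attempt and no reset: what is moved stays moved. The work goes in short steps, Python scripts to look and compute and a shell command to move; the robot and the scene stay as the last step left them, time stands still between calls to the robot, and variables do not carry over. Pictures are saved under pics/ and viewed, at most 12 in all, crops included, and the job is handed in when it is done.

```bash
mkdir -p pics; cat > h.py <<'E'
import numpy as np, cv2, json
from bench import get_state,get_image,get_calibration
def grab(n,f):
    c=get_calibration(n); im=get_image(n); cv2.imwrite('pics/'+f+'.png',im[:,:,::-1]); 
    json.dump({k:(np.asarray(v).tolist()) for k,v in c.items()},open('pics/'+f+'.json','w')); return im,c
def load(f): return cv2.imread('pics/'+f+'.png'), json.load(open('pics/'+f+'.json'))
def ray(c,p):
    f=200/np.tan(np.radians(c['fovy'])/2)
    K=np.array([[f,0,c['cx']],[0,f,c['cy']],[0,0,1.]])
    d=cv2.undistortPoints(np.array([[p]],float),K,np.array([c['k1'],0,0,0.]))[0,0]
    # k1 model: drawn=(1+k1 r^2)*ray
    R=np.array(c['R']);t=np.array(c['t'])
    return -R.T@t, R.T@np.array([d[0],d[1],1.])
def plane(c,p,z):
    o,d=ray(c,p); return o+d*(z-o[2])/d[2]
def proj(c,X):
    f=200/np.tan(np.radians(c['fovy'])/2); q=np.array(c['R'])@np.array(X)+np.array(c['t']); a=q[:2]/q[2]
    return a*(1+c['k1']*(a@a))*f+[c['cx'],c['cy']]
def tri(*cps):
    A=np.zeros((3,3));b=np.zeros(3)
    for c,p in cps:
        o,d=ray(c,p); d=d/np.linalg.norm(d); M=np.eye(3)-np.outer(d,d); A+=M;b+=M@o
    X=np.linalg.solve(A,b)
    res=[np.linalg.norm(np.cross(X-ray(c,p)[0],ray(c,p)[1]/np.linalg.norm(ray(c,p)[1]))) for c,p in cps]
    return X,res
E
python3 - <<'E'
from h import *
for n in ['scene','side','wrist']:
    im,c=grab(n,n+'0'); print(n,c['fovy'],c['k1'],(-np.array(c['R']).T@c['t']).round(3))
s=get_state();print(s['position'],s['tool_rot'],s['time'])
E
```

```text
scene 52.45412680226488 -0.04843253212259675 [1.093 0.601 0.612]
side 56.1215054357134 0.0105719498837203 [ 0.001 -0.599  0.601]
wrist 62.69422218839396 -0.01771644604231424 [0.161 0.633 0.384]
[0.23059001 0.60729534 0.22172584] [-5.66656483e-01 -3.08989304e+00  2.21987899e-03] 0.15
```

View pics/scene0.png

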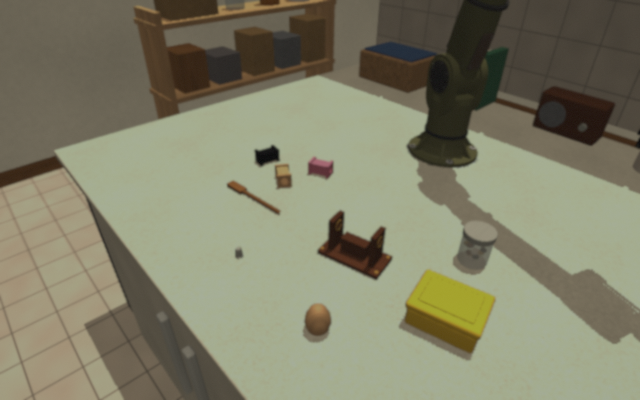

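View pics/side0.png

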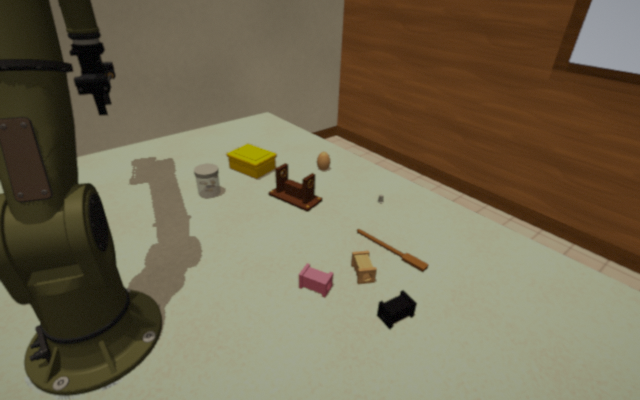

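Scene view: spool at (284,176), spindle tab (237,187) to tip (279,211), rack around (355,248). Side view: spool (364,267), tab (415,262), tip (358,232), rack (296,190).

```bash
python3 - <<'E'
from h import *
a,ca=load('scene0');b,cb=load('side0')
for n,p,q in [('spool',(284,176),(364,267)),('tab',(237,187),(415,262)),('tip',(279,211),(358,232)),('rackblock',(357,242),(296,187)),('jar',(478,230),(206,170)),('egg',(318,318),(323,161)),('thimble',(239,252),(381,198)),('tin',(452,305),(252,158)),('postL',(337,215),(309,178)),('postR',(377,232),(282,170))]:
    X,r=tri((ca,p),(cb,q));print(n,X.round(3),np.round(r,4), np.hypot(*X[:2]).round(3))
c=get_calibration('wrist');R=np.array(c['R']);print(R.round(3),c['t'],c['fovy'])
E
```

```text
spool [ 0.506 -0.191  0.019] [0.0034 0.0034] 0.541
tab [ 0.626 -0.247  0.007] [0.002 0.002] 0.673
tip [ 0.606 -0.08   0.006] [0.0005 0.0005] 0.612
rackblock [0.582 0.16  0.041] [0.0045 0.0045] 0.604
jar [0.396 0.338 0.082] [0.0004 0.0004] 0.521
egg [0.774 0.252 0.031] [0.0009 0.0009] 0.814
thimble [ 0.772 -0.011  0.012] [0.0022 0.0022] 0.772
tin [0.583 0.4   0.043] [0.0036 0.0036] 0.707
postL [0.591 0.108 0.09 ] [0.0021 0.0021] 0.601
postR [0.566 0.201 0.085] [0.0018 0.0018] 0.601
[[ 0.354  0.935 -0.002]
 [ 0.901 -0.34   0.27 ]
 [ 0.252 -0.097 -0.963]] [-0.64885742 -0.03384659  0.39065925] 62.69422218839396
```

```bash
python3 -m crank '[[1,0.8,-1,0.2,0],[1,0.8,-1,0.2,0],[1,0.8,-1,0.2,0],[1,0.8,-1,0.2,0],[1,0.8,-1,0.2,0]]'; python3 -m crank '[[1,0.8,-1,0,0],[1,0.8,-1,0,0],[1,0.8,-1,0,0],[1,0.8,-1,0,0],[1,0.8,-1,0,0]]'; python3 - <<'E'
from h import *
print(get_state()['qd']); grab('wrist','w1')
E
python3 -m crank '[[1,-0.4,-1,0,0],[1,-0.4,-1,0,0],[1,-0.4,-1,0,0],[1,-0.4,-1,0,0],[1,-0.4,-1,0,0]]';python3 -m crank '[[1,0,-0.8,0,0],[1,0,-0.8,0,0],[1,0,-0.8,0,0],[1,0,-0.8,0,0]]'
python3 - <<'E'
from h import *
print(get_state()['position']); grab('wrist','w2')
a=np.vstack([load('w1')[0],load('w2')[0]]); cv2.imwrite('pics/v1.png',cv2.resize(a,(480,600)))
E
```

```text
time: 0.78
position: [0.3952, 0.4029, 0.2636]
tool_rot: [0.581, 3.085, 0.0]
ft_force: [-1.4, 0.2, 0.3]
grip_width: 0.999
grip_force: 0.0
time: 1.4
position: [0.5533, 0.2024, 0.2621]
tool_rot: [0.58, 3.086, -0.004]
ft_force: [-0.3, -0.2, 0.2]
grip_width: 1.0
grip_force: 0.0
[ 0.00879447  0.02419211 -0.04899977 -0.02389579 -0.06525077  0.01232957
  0.06187261]
time: 2.08
position: [0.4699, 0.0078, 0.2629]
tool_rot: [0.568, 3.089, 0.002]
ft_force: [0.8, 0.9, 0.7]
grip_width: 0.999
grip_force: 0.0
time: 2.58
position: [0.4713, -0.1527, 0.2626]
tool_rot: [0.569, 3.089, -0.0]
ft_force: [-0.4, 1.0, 0.2]
grip_width: 0.998
grip_force: 0.0
[ 0.47128393 -0.15266281  0.2625687 ]
```

View pics/v1.png

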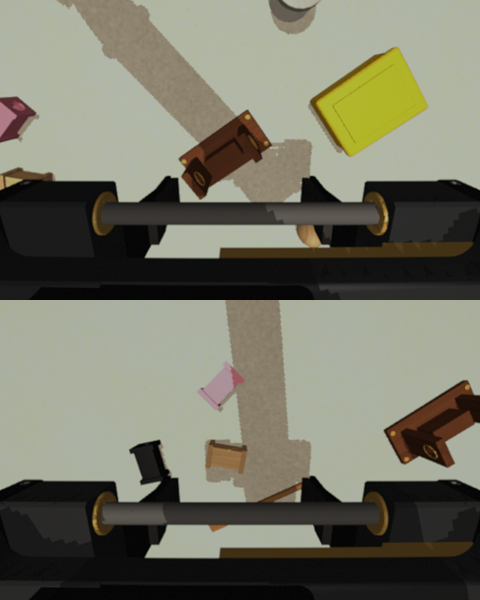

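w1 shows the rack in the centre (view ≈(225,150)); w2 shows the spool at view (226,458), i.e. image (301,210), with the spindle partly hidden behind the fingers.

```bash
python3 - <<'E'
from h import *
w1,_=load('w1');w2,_=load('w2')
a=cv2.resize(w2[170:260,250:350],(400,360),interpolation=cv2.INTER_CUBIC)
b=cv2.resize(w1[130:280,220:380],(400,375),interpolation=cv2.INTER_CUBIC)
o=np.zeros((375,800,3),np.uint8);o[:360,:400]=a;o[:,400:]=b;cv2.imwrite('pics/v2.png',o)
E
```

```text
(no output)
```

View pics/v2.png

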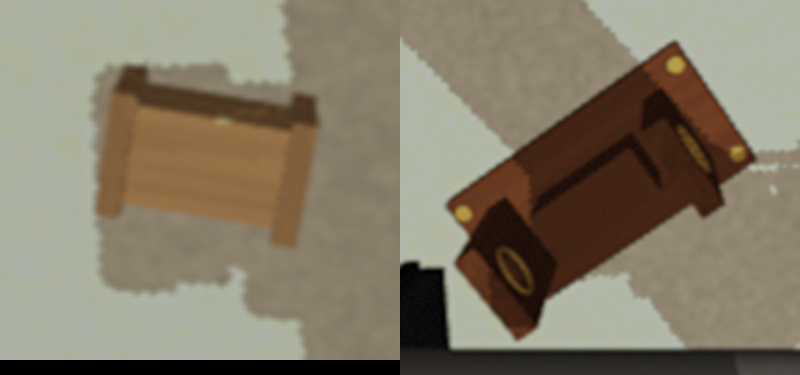

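Crop shows the spool's top-face corners clearly (left), and three brass base screws plus both hole rings of the rack (right); I convert these.

```bash
python3 - <<'E'
from h import *
_,c2=load('w2');_,c1=load('w1')
P=[plane(c2,np.array(p)/4+[250,170],.04) for p in [(112,90),(97,214),(317,125),(297,246)]]
print(np.round(P,4));m=np.mean(P,0);ax=(P[2]+P[3]-P[0]-P[1])/2
print('spool',m,np.linalg.norm(ax[:2]),np.linalg.norm(P[0]-P[1]),np.degrees(np.arctan2(ax[1],ax[0])))
g=lambda p:np.array([(p[0]-400)/2.5+220,p[1]/2.5+130])
S=[plane(c1,g(p),.012) for p in [(463,213),(675,65),(738,152)]]
print(np.round(S,4),(S[0]+S[2])/2,np.linalg.norm(S[1]-S[0]),np.linalg.norm(S[2]-S[1]),np.degrees(np.arctan2(*(S[1]-S[0])[1::-1])))
Rg=[plane(c1,g(p),.07) for p in [(514,270),(693,148)]]
print(np.round(Rg,4),(Rg[0]+Rg[1])/2,np.linalg.norm(Rg[1]-Rg[0]),np.degrees(np.arctan2(*(Rg[1]-Rg[0])[1::-1])))
s=get_state();print(s['position'],s['joint_positions'],s['time'])
E
```

```text
[[ 0.4735 -0.2081  0.04  ]
 [ 0.5084 -0.2278  0.04  ]
 [ 0.5058 -0.154   0.04  ]
 [ 0.5403 -0.1735  0.04  ]]
spool [ 0.50700948 -0.19087215  0.04      ] 0.06298193178756031 0.040082645855465504 59.36025185187181
[[0.5731 0.0878 0.012 ]
 [0.5405 0.2199 0.012 ]
 [0.5943 0.2344 0.012 ]] [0.58367607 0.16108145 0.012     ] 0.13614987499384892 0.055731887399108275 103.86597371701582
[[0.5944 0.1181 0.07  ]
 [0.5699 0.2156 0.07  ]] [0.58212493 0.16686116 0.07      ] 0.1006091828297359 104.10317068174417
[ 0.47154423 -0.1504546   0.26236902] [-0.35032983 -0.05337993  0.58905764  1.78220867  0.02941016  1.40420848
  1.44261978] 2.625
```

```bash
python3 - <<'E'
from h import *
_,c2=load('w2')
for p in [(293,113),(315,150),(265,125),(205,200),(310,130)]: print(p,plane(c2,p,.02).round(3))
E
python3 -m crank '[[0.75,0.18,-0.2,-0.4,-0.277],[0.75,0.18,-0.2,-0.4,-0.277],[0.75,0.18,-0.2,-0.4,-0.277],[0.75,0.18,-0.2,-0.4,-0.277],[0.75,0.18,-0.2,-0.4,-0.277]]'
python3 -c "
from bench import get_state
s=get_state();print(s['position'],s['tool_rot'],s['joint_positions'])"
```

```text
(293, 113) [ 0.393 -0.158  0.02 ]
(315, 150) [ 0.444 -0.149  0.02 ]
(265, 125) [ 0.394 -0.195  0.02 ]
(205, 200) [ 0.453 -0.304  0.02 ]
(310, 130) [ 0.419 -0.146  0.02 ]
time: 3.25
position: [0.508, -0.1882, 0.1818]
tool_rot: [-1.901, -2.499, -0.001]
ft_force: [-0.4, 0.5, 0.0]
grip_width: 0.75
grip_force: 0.0
[ 0.50801005 -0.18816574  0.18183628] [-1.90144952e+00 -2.49890665e+00 -9.45247750e-04] [-0.334817    0.12875022  0.69790569  1.79795334 -0.08820417  1.24723198
  0.6571154 ]
```

```bash
python3 -m crank '[[0.75,-0.005,-0.014,-0.4,-0.128],[0.75,-0.005,-0.014,-0.4,-0.128],[0.75,-0.005,-0.014,-0.4,-0.128],[0.75,-0.005,-0.014,-0.4,-0.128],[0.75,-0.005,-0.014,-0.4,-0.128]]'
python3 -c "
from bench import get_state
s=get_state();print(s['position'],s['tool_rot'])
from h import *
grab('scene','s1')
grab('side','d1')
a=load('s1')[0][140:220,220:340];b=load('d1')[0][200:320,290:450]
o=np.zeros((320,800,3),np.uint8);o[:267,:400]=cv2.resize(a,(400,267));o[:300,400:]=cv2.resize(b,(400,300));cv2.imwrite('pics/v3.png',o)
"
```

```text
time: 3.88
position: [0.507, -0.1909, 0.1018]
tool_rot: [-2.725, -1.56, -0.0]
ft_force: [0.9, 1.1, 0.0]
grip_width: 0.755
grip_force: 0.0
[ 0.50699063 -0.19087296  0.10176577] [-2.72499787e+00 -1.55986025e+00 -3.71443708e-05]
```

View pics/v3.png

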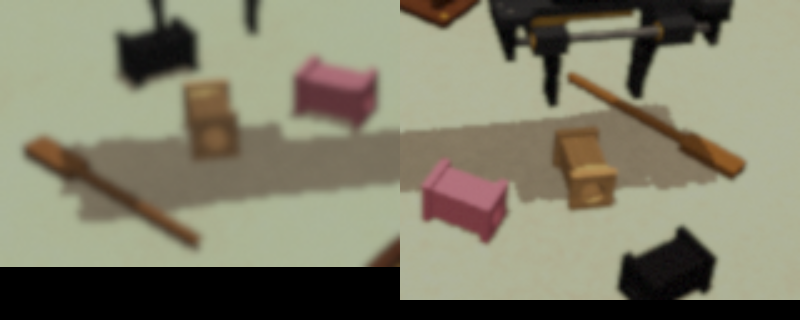

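Fingers straddle the spool as expected, in both views. Descend and grip.

```bash
python3 -m crank '[[0.75,0,0,-0.25,0],[0.75,0,0,-0.465,0],[0.75,0,0,-0.465,0]]' 15 && python3 -m crank '[[0.3,0,0,0,0],[0.2,0,0,0,0],[0.2,0,0,0,0],[0.2,0,0,0,0],[0.2,0,0,0,0]]' 15
```

```text
time: 4.35
position: [0.5033, -0.1921, 0.0064]
tool_rot: [-2.721, -1.559, 0.008]
ft_force: [0.1, 0.1, -0.1]
grip_width: 0.751
grip_force: 0.0
time: 4.97
position: [0.5061, -0.1951, 0.0102]
tool_rot: [2.728, 1.557, 0.001]
ft_force: [-0.7, 0.1, 4.1]
grip_width: 0.365
grip_force: 15.0
```

```bash
python3 -m crank '[[0.2,0,0,0.7,0],[0.2,0,0,0.7,0],[0.2,0,0,0.7,0],[0.2,0,0,0.7,0]]' 20 && python3 -m crank '[[0.2,0.38,0.9,0,0.124],[0.2,0.38,0.9,0,0.124],[0.2,0.38,0.9,0,0.124],[0.2,0.38,0.9,0,0.124],[0.2,0.38,0.9,0,0.124]]' && python3 -m crank '[[0.2,0,0.86,0,0],[0.2,0,0.86,0,0],[0.2,0,0.86,0,0],[0.2,0,0.86,0,0],[0.2,0,0.86,0,0]]'
python3 -c "
from h import *
print(get_state()['position'],get_state()['tool_rot'])
grab('wrist','w3');grab('scene','s2');grab('side','d2')
a=load('w3')[0];b=load('s2')[0][130:290,290:450];d=load('d2')[0][100:220,230:390]
o=np.zeros((600,800,3),np.uint8);o[:300,:480]=cv2.resize(a,(480,300));o[300:,:300]=cv2.resize(b,(300,300));o[300:,400:]=cv2.resize(d,(400,300));cv2.imwrite('pics/v4.png',o)
"
```

```text
time: 5.48
position: [0.5062, -0.195, 0.1501]
tool_rot: [2.728, 1.557, 0.003]
ft_force: [-0.5, 0.2, -0.9]
grip_width: 0.364
grip_force: 20.0
time: 6.1
position: [0.5803, -0.0141, 0.1467]
tool_rot: [-1.929, -2.476, 0.006]
ft_force: [-0.3, -1.0, -0.5]
grip_width: 0.362
grip_force: 20.0
time: 6.72
position: [0.5813, 0.1544, 0.1484]
tool_rot: [1.938, 2.473, -0.004]
ft_force: [-0.4, 0.3, -0.5]
grip_width: 0.369
grip_force: 20.0
[0.58128313 0.15439689 0.14841723] [ 1.93785327  2.47268044 -0.00418378]
```

View pics/v4.png

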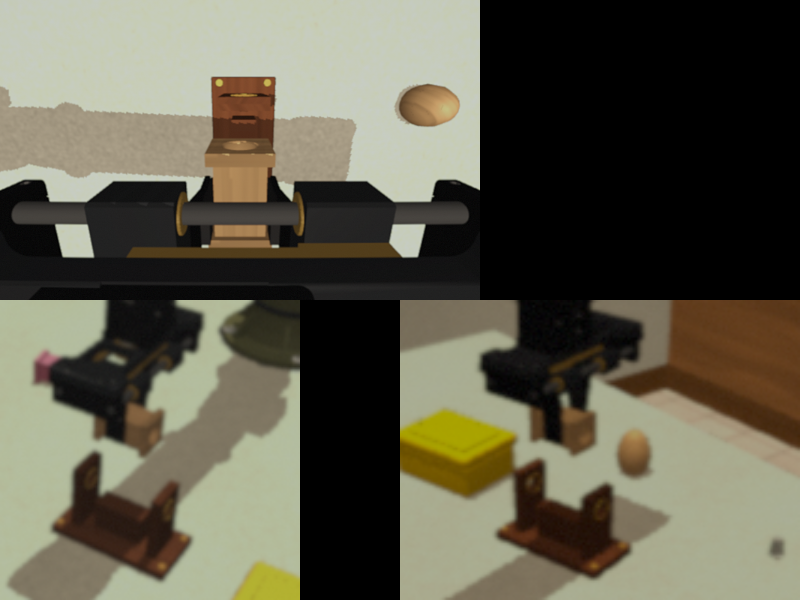

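Wrist view: held spool's far plate with its bore end at view (240,145), aligned with the rack beyond it; scene/side show it held level above and between the posts.

```bash
python3 - <<'E'
from h import *
im,c=load('w3');g=im.astype(float)
col=g[:,290:300].mean((1,2)); print([(r,int(col[r])) for r in range(178,232)])
for r in (208,214,218): print(r,[(x,int(v)) for x,v in zip(range(266,376,1),g[r,266:376].mean(1)) if x<284 or x>358])
E
```

```text
[(178, 50), (179, 49), (180, 49), (181, 49), (182, 48), (183, 50), (184, 61), (185, 75), (186, 75), (187, 70), (188, 67), (189, 68), (190, 73), (191, 78), (192, 79), (193, 77), (194, 75), (195, 72), (196, 70), (197, 69), (198, 68), (199, 67), (200, 68), (201, 70), (202, 69), (203, 69), (204, 86), (205, 114), (206, 117), (207, 114), (208, 113), (209, 113), (210, 114), (211, 114), (212, 113), (213, 113), (214, 113), (215, 112), (216, 112), (217, 113), (218, 113), (219, 114), (220, 115), (221, 115), (222, 118), (223, 126), (224, 130), (225, 130), (226, 130), (227, 130), (228, 130), (229, 130), (230, 130), (231, 130)]
208 [(266, 148), (267, 148), (268, 149), (269, 151), (270, 151), (271, 149), (272, 138), (273, 124), (274, 119), (275, 119), (276, 120), (277, 119), (278, 120), (279, 120), (280, 120), (281, 120), (282, 119), (283, 120), (359, 114), (360, 114), (361, 115), (362, 121), (363, 119), (364, 115), (365, 115), (366, 119), (367, 134), (368, 146), (369, 150), (370, 151), (371, 152), (372, 153), (373, 155), (374, 156), (375, 155)]
214 [(266, 147), (267, 148), (268, 150), (269, 150), (270, 152), (271, 151), (272, 140), (273, 124), (274, 112), (275, 111), (276, 112), (277, 113), (278, 112), (279, 112), (280, 112), (281, 112), (282, 112), (283, 112), (359, 116), (360, 116), (361, 116), (362, 117), (363, 116), (364, 116), (365, 115), (366, 120), (367, 138), (368, 147), (369, 150), (370, 150), (371, 151), (372, 152), (373, 153), (374, 153), (375, 153)]
218 [(266, 150), (267, 149), (268, 149), (269, 150), (270, 151), (271, 152), (272, 144), (273, 128), (274, 114), (275, 112), (276, 112), (277, 114), (278, 113), (279, 112), (280, 113), (281, 113), (282, 112), (283, 114), (359, 117), (360, 116), (361, 116), (362, 116), (363, 116), (364, 116), (365, 115), (366, 122), (367, 142), (368, 151), (369, 148), (370, 146), (371, 145), (372, 147), (373, 148), (374, 148), (375, 149)]
```

```bash
python3 - <<'E'
from h import *
im,c=load('w3')
A=np.radians(104);u=np.array([np.cos(A),np.sin(A)])
L=plane(c,(272.6,206),.178);Rr=plane(c,(366.9,206),.178);print('width',np.linalg.norm(L-Rr),L,Rr, np.degrees(np.arctan2(*(L-Rr)[1::-1]))-90)
m=(plane(c,(272.6,204.3),.178)+plane(c,(366.9,204.3),.178))/2; print('spool c',m[:2]-u*.032)
i=plane(c,(320,222.3),.178);print(i[:2]-u*.024)
p=np.array([0.58128,0.15440]);print('rel axial',(m[:2]-u*.032-p)@u,(i[:2]-u*.024-p)@u,'lat',(m[:2]-u*.032-p)@[-u[1],u[0]])
print('need',np.array([.5836,.161])-(m[:2]-u*.032))
E
```

```text
width 0.039785795987402756 [0.55338973 0.18309971 0.178     ] [0.59200489 0.19267984 0.178     ] -256.06666864663055
spool c [0.58025947 0.15756481]
[0.58035731 0.15757622]
rel axial 0.003317695107816319 0.0033050927094723766 lat 0.00022458153649175137
need [0.00334053 0.00343519]
```

```bash
python3 -m crank '[[0.2,0.017,0.017,-0.1,0],[0.2,0.017,0.017,-0.25,0],[0.2,0.017,0.017,-0.25,0]]' && python3 -m crank '[[0.2,0,0,-0.1,0],[0.2,0,0,-0.15,0],[0.2,0,0,-0.17,0],[0.2,0,0,-0.17,0]]'
python3 -c "
from h import *
print(get_state()['position'])
grab('scene','s3');grab('side','d3')
b=load('s3')[0][190:290,300:410];d=load('d3')[0][140:220,250:338]
o=np.hstack([cv2.resize(b,(400,364)),cv2.resize(d,(400,364))]);cv2.imwrite('pics/v5.png',o)
"
```

```text
time: 7.25
position: [0.5827, 0.1592, 0.096]
tool_rot: [-1.932, -2.473, 0.009]
ft_force: [-0.1, 0.2, -0.1]
grip_width: 0.363
grip_force: 20.0
time: 7.75
position: [0.5852, 0.1603, 0.0656]
tool_rot: [1.933, 2.477, 0.0]
ft_force: [0.0, 0.0, -0.0]
grip_width: 0.368
grip_force: 20.0
[0.58515534 0.1603269  0.06555557]
```

View pics/v5.png

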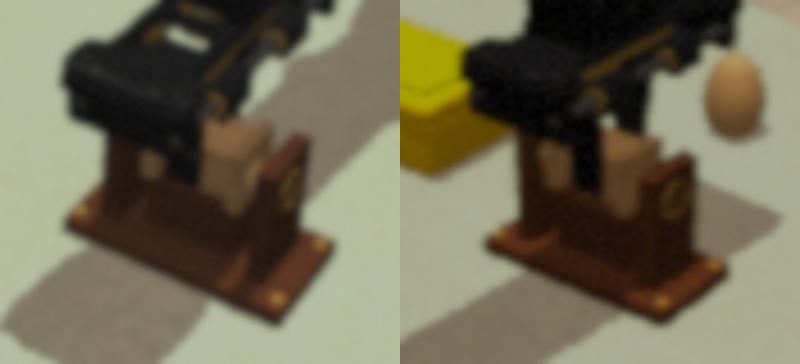

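```bash
python3 -m crank '[[0.2,0,0,-0.015,0],[0.2,0,0,-0.015,0],[0.2,0,0,-0.015,0]]';python3 -m crank '[[0.2,0,0,-0.01,0],[0.2,0,0,-0.01,0],[0.2,0,0,-0.01,0]]'
```

```text
time: 8.22
position: [0.5852, 0.1603, 0.0627]
tool_rot: [1.933, 2.476, 0.0]
ft_force: [0.1, 0.8, -1.3]
grip_width: 0.367
grip_force: 20.0
time: 8.6
position: [0.5851, 0.1603, 0.0606]
tool_rot: [1.933, 2.477, 0.0]
ft_force: [0.3, 0.5, -1.0]
grip_width: 0.367
grip_force: 20.0
```

```bash
python3 -m crank '[[0.2,-0.004,-0.012,0,0],[0.2,-0.004,-0.012,0,0],[0.2,-0.004,-0.012,-0.006,0],[0.2,-0.004,-0.012,-0.006,0]]';python3 -m crank '[[0.2,0,0,-0.006,0],[0.2,0,0,-0.006,0],[0.2,0,0,-0.006,0]]'
```

```text
time: 9.1
position: [0.5844, 0.1577, 0.0602]
tool_rot: [-1.933, -2.476, -0.0]
ft_force: [-2.5, -0.8, 3.7]
grip_width: 0.367
grip_force: 20.0
time: 9.48
position: [0.5845, 0.1577, 0.0602]
tool_rot: [-1.933, -2.476, -0.001]
ft_force: [-4.8, -1.6, 12.6]
grip_width: 0.369
grip_force: 20.0
```

```bash
python3 -m crank '[[0.2,0,0,0.008,0],[0.2,0,0,0.008,0],[0.6,0,0,0.008,0],[0.6,0,0,0.008,0],[0.6,0,0,0.008,0]]'; python3 -m crank '[[0.6,0,0,0.1,0],[0.6,0,0,0.3,0],[0.6,0,0,0.6,0],[0.6,0,0,0.6,0]]'; python3 -m crank '[[1,0.2,-0.9,0,-0.019],[1,0.2,-0.9,0,-0.019],[1,0.2,-0.9,0,-0.019],[1,0.2,-0.9,0,-0.019],[1,0.2,-0.9,0,-0.019]]'
python3 -m crank '[[1,0.05,-1,0.3,0],[1,0.05,-1,0.3,0],[1,0.05,-1,0.3,0],[1,0.05,-1,0.3,0],[1,0.05,-1,0.3,0]]'; python3 -m crank '[[1,0,-0.6,0,0],[1,0,-0.6,0,0],[1,0,-0.6,0,0],[1,0,-0.6,0,0]]'; python3 - <<'E'
from h import *
print(get_state()['position'],get_state()['tool_rot'])
grab('wrist','w4');grab('scene','s4');grab('side','d4')
a=load('w4')[0];b=load('s4')[0][190:290,300:410];d=load('d4')[0][140:220,250:338]
o=np.zeros((600,800,3),np.uint8);o[:300,:480]=cv2.resize(a,(480,300));o[300:,:330]=cv2.resize(b,(330,300));o[300:,400:730]=cv2.resize(d,(330,300));cv2.imwrite('pics/v6.png',o)
E
```

```text
time: 10.1
position: [0.5841, 0.1579, 0.0594]
tool_rot: [-1.933, -2.477, 0.001]
ft_force: [0.3, 0.7, -0.1]
grip_width: 0.576
grip_force: 0.0
time: 10.6
position: [0.5882, 0.1584, 0.187]
tool_rot: [1.93, 2.471, 0.016]
ft_force: [0.5, 0.0, -0.8]
grip_width: 0.598
grip_force: 0.0
time: 11.22
position: [0.6242, -0.0218, 0.1798]
tool_rot: [-2.077, -2.356, -0.001]
ft_force: [-0.1, 1.2, 0.3]
grip_width: 0.984
grip_force: 0.0
time: 11.85
position: [0.6345, -0.2219, 0.2399]
tool_rot: [2.078, 2.356, 0.001]
ft_force: [-0.3, 0.5, -0.2]
grip_width: 1.003
grip_force: 0.0
time: 12.35
position: [0.6357, -0.3382, 0.2386]
tool_rot: [-2.071, -2.359, -0.003]
ft_force: [0.9, 0.3, 0.5]
grip_width: 1.004
grip_force: 0.0
[ 0.63571765 -0.33821285  0.23856634] [-2.07101996 -2.3588905  -0.00342142]
```

View pics/v6.png

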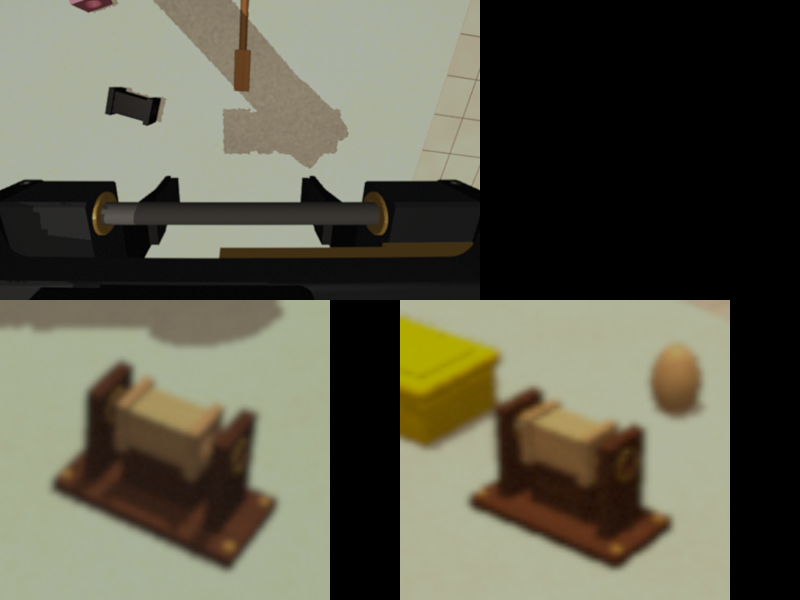

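Spool sits on the block between the posts in both views; wrist view shows the spindle tab at view (242,70), image (323,94). Measure it by mask.

```bash
python3 - <<'E'
from h import *
im,c=load('w4');hsv=cv2.cvtColor(im,cv2.COLOR_BGR2HSV)
m=((hsv[...,0]<18)&(hsv[...,1]>130)&(hsv[...,2]>40)).astype(np.uint8);m[:, :290]=0;m[:,360:]=0;m[150:]=0
rows=[]
for r in range(0,140):
    x=np.flatnonzero(m[r]); 
    if len(x): rows.append((r,x.min()-.5,x.max()+.5))
rows=np.array(rows);print(rows[::6])
w=rows[:,2]-rows[:,1];t=rows[w>15.5];print('tab rows',t[0],t[-1])
# tab top at z=.012 : use edges
def P(r,x):return plane(c,(x,r),.012)
mid=np.array([P(r,(a+b)/2)[:2] for r,a,b in t[3:-3]]); d=np.linalg.svd(mid-mid.mean(0))[2][0]; d*=np.sign(d[1])
e0=P(t[-1][0]+.5,t[-1][1:].mean())[:2];e1=P(t[0][0]-.5,t[0][1:].mean())[:2]
print('ends',e0,e1,np.linalg.norm(e1-e0),'yaw',np.degrees(np.arctan2(d[1],d[0])),'c',(e0+e1)/2)
tt=t[len(t)//2];print('w',np.linalg.norm(P(tt[0],tt[1])-P(tt[0],tt[2])))
q=rows[(w<14)&(rows[:,0]>3)&(rows[:,0]<t[0][0]-6)];dm=np.array([plane(c,((a+b)/2,r),.008)[:2] for r,a,b in q])
d2=np.linalg.svd(dm-dm.mean(0))[2][0];d2*=np.sign(d2[1]);print('dowel yaw',np.degrees(np.arctan2(d2[1],d2[0])),len(q),dm[0],dm[-1])
E
python3 -m crank '[[1,0,0,0,0]]'
```

```text
[[  0.  321.5 330.5]
 [  6.  321.5 330.5]
 [ 12.  320.5 329.5]
 [ 18.  320.5 329.5]
 [ 24.  320.5 329.5]
 [ 30.  320.5 329.5]
 [ 36.  320.5 328.5]
 [ 42.  319.5 328.5]
 [ 48.  319.5 328.5]
 [ 54.  319.5 328.5]
 [ 60.  319.5 328.5]
 [ 66.  318.5 328.5]
 [ 72.  313.5 333.5]
 [ 78.  312.5 332.5]
 [ 84.  312.5 332.5]
 [ 90.  312.5 332.5]
 [ 96.  312.5 331.5]
 [102.  312.5 331.5]
 [108.  312.5 331.5]
 [114.  312.5 331.5]
 [120.  315.5 331.5]]
tab rows [ 67.  313.5 332.5] [120.  315.5 331.5]
ends [ 0.6315328  -0.27514243] [ 0.62321115 -0.21753827] 0.05820214108188981 yaw 95.70094378044156 c [ 0.62737198 -0.24634035]
w 0.02259224530246413
dowel yaw 95.59822926217865 57 [ 0.61801176 -0.15438316] [ 0.62338522 -0.21017487]
time: 12.62
position: [0.6352, -0.3399, 0.2398]
tool_rot: [-2.074, -2.36, -0.002]
ft_force: [-0.2, 0.4, -0.3]
grip_width: 0.995
grip_force: 0.0
```

```bash
python3 -m crank '[[0.7,-0.041,0.467,-0.3,-0.005],[0.7,-0.041,0.467,-0.6,-0.005],[0.7,-0.041,0.467,-0.95,-0.005],[0.7,-0.041,0.467,-0.95,-0.005],[0.7,-0.041,0.467,-0.95,-0.005]]';python3 -m crank '[[0.7,0,0,0,0],[0.7,0,0,0,0]]'
python3 - <<'E'
from h import *
grab('scene','s5');grab('side','d5')
b=load('s5')[0][140:230,210:310];d=load('d5')[0][200:290,340:440]
cv2.imwrite('pics/v7.png',np.hstack([cv2.resize(b,(400,360)),cv2.resize(d,(400,360))]))
E
```

```text
time: 13.25
position: [0.6241, -0.2459, 0.0466]
tool_rot: [-2.107, -2.321, 0.003]
ft_force: [-0.1, -0.3, 0.1]
grip_width: 0.703
grip_force: 0.0
time: 13.5
position: [0.6277, -0.25, 0.0526]
tool_rot: [2.112, 2.32, 0.003]
ft_force: [0.6, -0.3, 0.3]
grip_width: 0.701
grip_force: 0.0
```

View pics/v7.png

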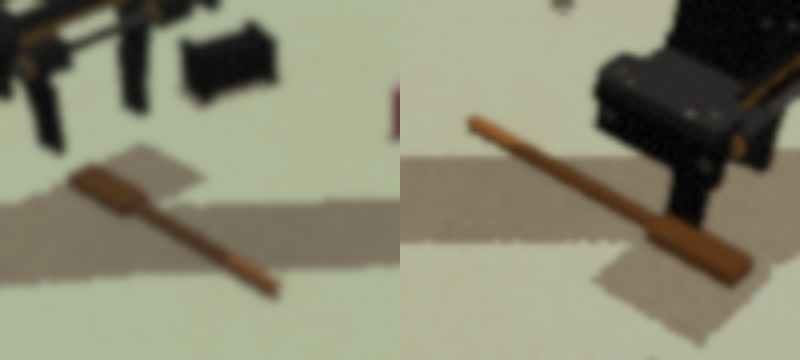

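Both views show the fingers straddling the tab, about 5 cm above the table.

```bash
python3 -m crank '[[0.7,0,0.015,-0.15,0],[0.7,0,0.015,-0.22,0],[0.7,0,0.015,-0.24,0],[0.7,0,0.015,-0.24,0]]';python3 -m crank '[[0.4,0,0,0,0],[0.1,0,0,0,0],[0.1,0,0,0,0],[0.1,0,0,0,0],[0.1,0,0,0,0]]' 40
```

```text
time: 14.1
position: [0.6263, -0.2461, 0.0022]
tool_rot: [2.114, 2.323, -0.0]
ft_force: [-0.6, -0.4, 0.3]
grip_width: 0.704
grip_force: 0.0
time: 14.72
position: [0.6262, -0.2457, 0.0019]
tool_rot: [2.114, 2.324, 0.0]
ft_force: [0.1, -0.5, 1.3]
grip_width: 0.27
grip_force: 40.0
```

```bash
python3 -m crank '[[0.1,0,0,0.32,0],[0.1,0,0,0.32,0],[0.1,0,0,0.32,0]]' && python3 -m crank '[[0.1,0.115,0.2,0,0.023],[0.1,0.115,0.45,0,0.023],[0.1,0.115,0.72,0,0.023],[0.1,0.115,0.72,0,0.023],[0.1,0.115,0.72,0,0.023]]' && python3 -m crank '[[0.1,0,0,0,0],[0.1,0,0,0,0]]'
python3 - <<'E'
from h import *
print(get_state()['position'],get_state()['joint_positions'])
grab('wrist','w6');grab('scene','s6');grab('side','d6')
a=load('w6')[0];b=load('s6')[0][160:280,220:400];d=load('d6')[0][130:270,250:430]
o=np.zeros((600,800,3),np.uint8);o[:300,:480]=cv2.resize(a,(480,300));o[300:,:400]=cv2.resize(b,(400,300));o[300:,400:]=cv2.resize(d,(400,300));cv2.imwrite('pics/v8.png',o)
E
```

```text
time: 15.1
position: [0.6262, -0.2456, 0.0659]
tool_rot: [2.114, 2.324, 0.001]
ft_force: [0.3, 0.3, -0.2]
grip_width: 0.271
grip_force: 40.0
time: 15.72
position: [0.6481, -0.1017, 0.0644]
tool_rot: [-1.939, -2.47, 0.003]
ft_force: [-1.4, -0.4, -0.4]
grip_width: 0.275
grip_force: 40.0
time: 15.98
position: [0.6487, -0.1035, 0.0656]
tool_rot: [1.944, 2.468, -0.001]
ft_force: [-0.3, -0.5, -0.6]
grip_width: 0.269
grip_force: 40.0
[ 0.64869566 -0.10350124  0.06557794] [-0.35351546  0.50710677  0.61837099  1.62524255 -0.31862594  1.11228246
  0.5844385 ]
```

View pics/v8.png

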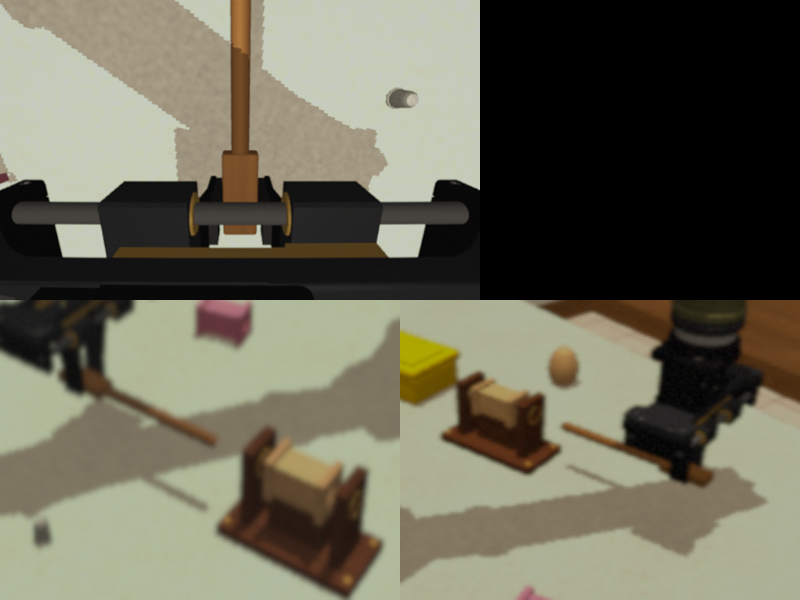

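Spindle held level, pointing at the near post; tip at scene ≈(316,216), side ≈(324,189). Now check the dowel line numerically.

```bash
python3 - <<'E'
from h import *
im,c=load('w6');hsv=cv2.cvtColor(im,cv2.COLOR_BGR2HSV)
m=((hsv[...,0]<18)&(hsv[...,1]>110)&(hsv[...,2]>40)).astype(np.uint8)
L=[]
for r in range(2,195,3):
    x=np.flatnonzero(m[r,290:360])+290
    if len(x)>10: L.append((r,x.min()-.5,x.max()+.5))
L=np.array(L)
for z in (.070,):
    Q=np.array([plane(c,((a+b)/2,r),z) for r,a,b in L])[:,:2]
    d=np.linalg.svd(Q-Q.mean(0))[2][0];d*=np.sign(d[1]);print('yaw',np.degrees(np.arctan2(d[1],d[0])),Q[0],Q[-1])
    w=[np.linalg.norm(plane(c,(a,r),z)-plane(c,(b,r),z)) for r,a,b in L];print('w',np.round(w,4)[::8])
    A=np.radians(103.95);u=np.array([np.cos(A),np.sin(A)]);n=np.array([-u[1],u[0]])
    M=np.array([.5836,.161]);print('lat of near/far pt',(Q[-1]-M)@n,(Q[0]-M)@n)
print(len(L),L[0],L[-1])
ca,cb=load('s6')[1],load('d6')[1]
# tips from masks
for f,(y0,y1,x0,x1) in (('s6',(190,225,270,330)),('d6',(180,215,310,370))):
    i,_=load(f);h=cv2.cvtColor(i,cv2.COLOR_BGR2HSV)[y0:y1,x0:x1]
    k=((h[...,0]<18)&(h[...,1]>120));k=k.astype(np.uint8);nn,lab,st,_=cv2.connectedComponentsWithStats(k);j=1+st[1:,4].argmax()
    ys,xs=np.where(lab==j);e=xs.max() if f=='s6' else xs.min();s=ys[xs==e];print(f,e+x0,s.mean()+y0)
    cen=[(x+x0,ys[xs==x].mean()+y0) for x in sorted(set(xs))][::8];print(np.round(cen,1).tolist())
    print('expected tip',proj(load(f)[1],[.6487-.0422,-.1035+.1698,.0697]),'dowel back40',proj(load(f)[1],[.6487-.0422*.77,-.1035+.1698*.77,.0697]),'hole near',proj(load(f)[1],[*(M-.056*u),.07]))
E
```

```text
yaw 103.45884195888151 [0.6208007  0.01162301] [ 0.6404165  -0.07115901]
w [0.0112 0.0114 0.0111 0.0113 0.011  0.0112 0.011  0.0112 0.0109]
lat of near/far pt 0.0008269686334170523 -9.245761197686914e-05
65 [  2.  307.5 333.5] [194.  308.5 330.5]
s6 316 215.5
[[270.0, 196.5], [278.0, 200.0], [286.0, 203.5], [294.0, 207.0], [302.0, 210.0], [310.0, 213.5]]
expected tip [317.66687316 216.67709497] dowel back40 [302.96194179 210.66299299] hole near [333.28079913 223.15335808]
d6 324 188.5
[[324.0, 188.5], [332.0, 191.0], [340.0, 195.0], [348.0, 198.0], [356.0, 199.8], [364.0, 203.5]]
expected tip [321.92780765 188.53692675] dowel back40 [334.00501763 193.17403082] hole near [310.08775052 183.76477282]
```

```bash
python3 -m crank '[[0.1,0.004,0.001,0,0.0014],[0.1,-0.016,0.083,0,0.0014],[0.1,-0.037,0.171,0,0.0014],[0.1,-0.037,0.171,0,0.0014],[0.1,-0.037,0.171,0,0.0014]]'
python3 - <<'E'
from h import *
grab('scene','s7');grab('side','d7')
b=load('s7')[0][195:245,300:367];d=load('d7')[0][160:210,290:357]
cv2.imwrite('pics/v9.png',np.hstack([cv2.resize(x,(400,300),interpolation=cv2.INTER_CUBIC) for x in (b,d)]))
E
```

```text
time: 16.75
position: [0.6417, -0.0672, 0.0659]
tool_rot: [1.928, 2.479, -0.0]
ft_force: [-0.5, 0.3, -0.1]
grip_width: 0.268
grip_force: 40.0
```

View pics/v9.png

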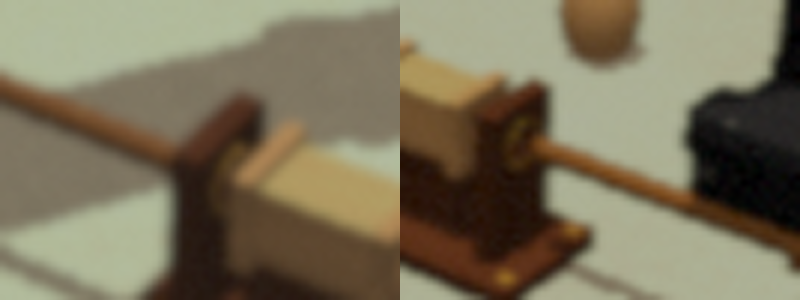

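Dowel tip points at the centre of the near ring (side crop (522,140)). Insert stepwise, watching force.

```bash
python3 -m crank '[[0.1,-0.008,0.03,0,0],[0.1,-0.016,0.064,0,0],[0.1,-0.024,0.097,0,0],[0.1,-0.024,0.097,0,0]]'
```

```text
time: 17.35
position: [0.6369, -0.0468, 0.0657]
tool_rot: [-1.928, -2.48, -0.001]
ft_force: [0.5, 0.1, -0.6]
grip_width: 0.268
grip_force: 40.0
```

```bash
python3 -m crank '[[0.1,-0.02,0.073,0,0],[0.1,-0.038,0.146,0,0],[0.1,-0.057,0.219,0,0],[0.1,-0.075,0.291,0,0],[0.1,-0.075,0.291,0,0]]'
```

```text
time: 17.98
position: [0.6216, 0.0126, 0.0657]
tool_rot: [-1.925, -2.482, -0.001]
ft_force: [0.2, 0.3, 0.3]
grip_width: 0.266
grip_force: 40.0
```

```bash
python3 -m crank '[[0.1,-0.01,0.04,0,-0.0008],[0.1,-0.02,0.08,0,-0.0008],[0.1,-0.03,0.121,0,-0.0008],[0.1,-0.03,0.121,0,-0.0008]]';python3 -m crank '[[0.1,-0.01,0.04,0,0],[0.1,-0.02,0.08,0,0],[0.1,-0.029,0.116,0,0],[0.1,-0.029,0.116,0,0],[0.1,-0.029,0.116,0,0]]'
python3 - <<'E'
from h import *
p=get_state()['position'];A=np.radians(103.95);u=np.array([np.cos(A),np.sin(A)]);print('tip axial',(p[:2]-[.5836,.161])@u+.175)
grab('scene','s8');grab('side','d8');grab('wrist','w8')
b=load('s8')[0][180:280,290:423];d=load('d8')[0][130:230,230:363]
cv2.imwrite('pics/v10.png',np.hstack([cv2.resize(x,(400,300),interpolation=cv2.INTER_CUBIC) for x in (b,d)]))
E
```

```text
time: 18.48
position: [0.6158, 0.0355, 0.0657]
tool_rot: [-1.934, -2.475, -0.001]
ft_force: [0.4, -0.6, -0.3]
grip_width: 0.27
grip_force: 40.0
time: 19.1
position: [0.6101, 0.0573, 0.0658]
tool_rot: [1.936, 2.474, -0.0]
ft_force: [0.1, 0.7, 0.4]
grip_width: 0.272
grip_force: 40.0
tip axial 0.06793835778586099
```

View pics/v10.png

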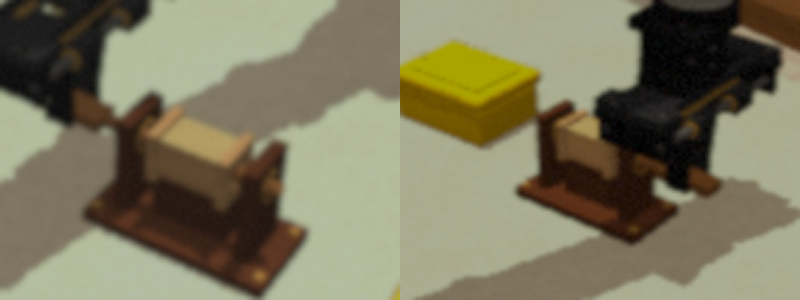

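Tip protrudes through the far post (scene ≈(384,242)); no forces. Advance the last 3 mm and settle.

```bash
python3 -m crank '[[0.1,-0.004,0.015,0,0],[0.1,-0.004,0.015,0,0],[0.1,-0.004,0.015,0,0],[0.1,-0.004,0.015,0,0]]'
python3 - <<'E'
from h import *
s=get_state();p=s['position'];A=np.radians(103.95);u=np.array([np.cos(A),np.sin(A)]);M=np.array([.5836,.161]);print('tip axial',(p[:2]-M)@u+.175,s['ft_force'],s['torque'],max(abs(np.array(s['qd']))))
im,c=grab('scene','s9');i=load('s9')[0];y0,x0=225,365
h=cv2.cvtColor(i,cv2.COLOR_BGR2HSV)[y0:260,x0:400]
for a in (.068,.071,.075): print(a,proj(c,[*(M+a*u),.07]))
print('face',proj(c,[*(M+.056*u),.07]))
for r in range(8,26): print(r+y0,' '.join('%3d'%v for v in i[y0+r,x0+8:x0+30,2]))
E
```

```text
time: 19.75
position: [0.6093, 0.0604, 0.0658]
tool_rot: [1.936, 2.474, -0.0]
ft_force: [-0.5, 0.1, -0.8]
grip_width: 0.269
grip_force: 40.0
tip axial 0.07117320465849454 [-0.47374771  0.09344697 -0.7690228 ] [-0.06775609  0.05519577 -0.03610967] 0.0012378282945486431
0.068 [384.55984435 244.11566522]
0.071 [385.8815051  244.65564418]
0.075 [387.64997328 245.37814732]
face [379.31312224 241.97190914]
233  94 100  98  91  85  84  78  70  58  49  53  92 136 168 178 180 178 179 180 180 180 180
234  90  91  89  88  83  80  73  63  50  44  58  97 142 169 178 180 180 180 179 179 179 180
235  89  88  87  87  82  77  68  61  54  50  66 108 147 172 179 179 180 180 179 180 179 180
236  87  86  85  82  76  69  65  70  70  61  75 114 151 172 179 180 180 180 180 179 180 179
237  82  83  81  76  69  63  68  78  75  67  79 119 156 174 178 180 180 180 180 180 179 179
238  70  73  73  69  59  64  75  79  72  67  85 126 160 176 180 180 179 179 180 180 181 180
239  55  59  61  57  60  76  89  89  82  78  96 133 165 177 180 180 180 180 180 180 179 180
240  45  46  48  50  62  85 100 106 104 100 109 139 
[... 259 characters left out ...]
  99 106 115 127 147 165 176 179 179 180 179 179 180 179
244  40  42  40  48  60  68  70  75  82  90 102 119 145 166 176 178 180 180 180 179 180 179
245  41  42  42  47  57  62  63  63  67  76  92 116 147 169 178 179 179 180 179 180 180 180
246  40  39  40  46  54  60  59  54  55  71  96 126 155 172 179 180 179 181 179 179 179 180
247  41  40  40  42  49  54  52  45  51  78 116 146 166 176 179 179 179 179 179 180 180 179
248  41  40  40  40  41  45  43  38  52  88 132 162 175 178 180 180 180 180 180 180 179 179
249  41  39  40  37  38  36  36  41  54  92 137 167 178 179 180 180 180 179 180 180 180 180
250  41  39  39  36  35  36  36  38  56  97 140 168 178 180 179 180 180 179 180 180 179 180
```

```bash
python3 -c "
from bench import close_job
print(close_job())"
```

```text
the job is handed in; nothing more can be done
None
```

The job is handed in at about 20 s: the spool lies on the block, and the spindle is threaded through both posts and the spool with its tip about 15 mm past the far post, still held in the gripper with under 1 N at the wrist.

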